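# Open the gem strongbox by its pop-out T-handle

### The arm

A 6-joint arm with a two-finger parallel gripper is mounted at the origin on the work surface. World frame = base frame: x ahead of the robot, y to its left, z up, the work surface at z = 0. Lengths are in mm, angles in rad, forces in N, time in s.
With the tool pointing down it reaches from about 350 to 975 mm from the base axis. Payload 7.1 kg.
Tool frame: the origin (TCP) lies on the centre line of the jaws, within the pads' length; the fingertips stand 14 mm ahead of it and the grasp point (between the pads) lies 5 mm behind it; x points along the fingers, z is the direction in which the jaws open and shut, and the axes are right-handed (so a half turn about x gives the same grasp; the last joint's range is limited). The gripper opens to 88 mm and grips with 3 to 60 N. Pads are 20 mm wide; open, the fingers measure 115 mm over their backs; the gripper's body (75 mm by 178 mm) begins 61 mm behind the grasp point.
Start: joints at [-1.368, 0.423, 1.63, -0, 1.089, -0.019], TCP at [137.511, -609.668, 236.675] pointing down, gripper open.
Joint ranges: [-3, 3], [-0.9, 2.11], [0.09, 2.58], [-1.31, 4.45], [0.11, 2.69], [-2.54, 2.54]. Speed limits (rad/s): [2.39, 2.39, 3.01, 3.14, 3.14, 3.14].

### API

Orientations are given as a rotation vector (axis times angle).
In Python, from workcell import ctrl gives the robot as it stands.
- The arm moves only by the tool servo_tool, never from a script. Its argument "plan" is a list that holds one entry, the list of rows, each a list of 7 numbers: the shift along the tool's x, y, z in cm, then the turn, a rotation vector about the tool's x, y, z in rad, then the finger opening in cm, from 0 to 8.78. A call has 1 to 8 rows; each row is the pose to reach, as a shift and turn from the pose commanded when the call began, along the tool's axes at that moment; what a row does not reach only later rows make up. A row lasts 1/12 s, in which the tool goes at most 41.7 mm and 7.16 degrees, less where a joint would pass 70% of its speed; a pose out of reach is approached as far as the arm can. A call with a gripper value outside its range is refused whole. The fingers move at their own pace and stop on an object; the grip force is fixed at half the most. Time passes only in rows, so rows that repeat a pose let the fingers close. It gives the time, the measured TCP pose, the force and the opening at its end, in the units of the state.
- ctrl.get_obs(): the state, without advancing time (a new reading comes with each control period).
- ctrl.get_image(name): name is "scene" or "top" or "wrist"; returns the picture (480x640x3 uint8, red, green, blue); there is no depth.
- ctrl.calibration(name): a dict with "K" (3x3 intrinsics, pixels), "dist" ([k1, k2, p1, p2, k3] as OpenCV has them; the pictures are not rectified), "view" (4x4, takes a point from world to camera coordinates). Camera axes: x right, y up, looking along -z (the intrinsics and any distortion apply to the point x, -y, -z); pixel columns grow to the right and rows downward; lengths in mm; the calibration is good to about 2 mm. A picture is of the moment at which its call begins: read the wrist's pose just before it. calibration takes no time and is no camera call; for the wrist camera it gives the pose at the moment of the call.
- ctrl.close_job(): hands the job in, once; it reports no verdict.
The state is a dict: "t": time; "qpos": joint angles; "qvel": joint speeds; "joint_torque": joint torques, N m; "ee_pos": TCP position; "orientation": TCP orientation; "ft_force": force on the tool from outside, world axes, zero at the start; "moment": the same for the moment, N m; "width": finger opening in mm.
Only numpy, scipy, OpenCV 4.12 (cv2) and the standard library are available. Lean on these libraries where they do the work, as an engineer would, in place of code of your own. Each camera call takes 0.05 s, during which the arm holds its last target.

### The job

Open the jeweller's green strongbox: press its brass release button gently until the red T-handle pops out, turn the handle counterclockwise (seen from above) far enough to free the latch without forcing it against the stop you will feel just beyond, and raise the lid by 25 degrees or more so that it stays open by itself. Leave the loupe, the steel bench block and the ring stand where they are.

Things in the scene. Friction and masses are not known exactly. Their poses are not given: they have to be found in the camera images.
- box: Dark green steel strongbox fixed to the bench, 220 (x) x 200 (y) x 90 mm without its lid. Origin: centre of its underside; its -x side is the front, +z up. The lid adds 12 mm: its top is 102 mm above the origin and level when shut. The lid is hinged along the rear (+x) edge.
- lid_hinge (a point): Middle of the lid's hinge line, at the box's (110, 0, 90) mm; the hinge runs along the box's y axis.
- lid (a joint): Lid angle, rad: 0 shut, up to 1.3, grows as the front edge rises. Stiff hinge: it stays where it is left; raising it by the handle takes about 8 to 12 N.
- lock: The whole T-handle lock on the lid: dark steel housing 58 (x) x 110 (y) x 13 mm high, with a 16 x 88 mm slot along its y in which the retracted handle lies flush, and below the lid the latch cam. Origin on the turning axis, at the lid's top surface, at the box's (-55, 0, 102) mm when shut.
- handle_bar (a point): Middle of the red handle bar, 80 x 12 x 12 mm (length along the point's y, which turns with the handle; z along the turning axis). Retracted it is 7 mm above the lid's top surface, popped out 37 mm (24 mm above the housing's top).
- handle (a joint): How far the handle has popped out, m: 0 retracted (flush, held by a catch, cannot turn or be gripped), 0.030 fully out. A spring of 2.5 to 5.5 N drives it out once the button releases the catch; do not push it back in.
- spindle (a joint): Turn of the handle, rad: 0 as latched (bar along the box's y), grows counterclockwise seen from above. Turning takes about 0.1 N m. The latch clears somewhere between 0.75 and 1.3 and a firm stop follows about 0.15 rad later, at 0.9 to 1.45; the exact angle differs from box to box and can only be felt. Turning beyond the stop is forcing; so is lifting the lid while still latched.
- button: The whole release button on the lid, 105 mm behind the turning axis: dark collar of 42 mm diameter, 3 mm high, and in it a round brass cap of 26 mm diameter that is pressed straight down. Origin: collar's centre, at the lid's top surface, at the box's (50, 0, 102) mm when shut.
- button_collar (a point): Centre of the top of the collar, 3 mm above the lid; on the cap's axis. The cap's top stands 8 to 18 mm above it at rest: this differs from box to box and is not measured. Its stroke is 6 mm to a hard stop; spring 1.5 N at first, about 6 N at the stop; the catch lets go 4.5 to 5.5 mm down.
- keeper: The striker inside the box behind the front wall that holds the latch cam and ends its turn; hidden while the lid is shut. Origin at the box's (-55, 0, 69) mm.
- loupe: Black eye loupe standing on the bench, 36 mm diameter, 31 mm high. Origin: centre of its underside.
- bench_block: Polished steel bench block, 55 x 55 x 20 mm, 0.45 kg, flat on the bench. Origin: centre of its underside.
- ring_stand: Turned wooden ring stand, 48 mm diameter foot, 52 mm high, with a gold-coloured ring on it. Origin: centre of its underside.

How it is judged (in metres and radians):
On the way, in this order (a step that is already met when the one before it is completed fails the run):
1. the button has been pressed and the T-handle has popped out (value of joint handle above 0.024 m), for 0.1 s.
2. the handle has been turned to its unlatched position (value of joint spindle above 0.75 rad), for 0.1 s.
At the end, for the whole second after the job is handed in: The lid stands open by at least 0.38 rad (22 degrees) and at rest, the T-handle still popped out (20 mm or more), and the loupe, bench block and ring stand are within 15 mm of where they began (value of joint lid above 0.38 rad and velocity of joint lid between -0.03 and 0.03 rad/s and value of joint handle above 0.02 m and distance of each of loupe, bench_block, ring_stand from where it was at the start of the episode below 0.015 m); the robot touches nothing.
It fails at once if the release button is pressed with more than 15 N (contact force between the fingers and button above 15 N).
It fails at once if the latch is forced: more than 20 N between the lock's cam and the striker (contact force between lock and keeper above 20 N).
It fails at once if a bystander (loupe, bench block or ring stand) is shoved more than 15 mm (distance of any of loupe, bench_block, ring_stand from where it was at the start of the episode above 0.015 m).
It also fails if it takes over 72 s, if anything falls off the work surface, if the arm or the gripper's body presses on something with over 40 N, if the wrist force passes 120 N, or if a joint passes its speed limit or range.

## Working session

There is one attempt and no reset: what is moved stays moved. The work goes in short steps, Python scripts to look and compute and a tool call to move; the robot and the scene stay as the last step left them, time stands still between calls to the robot, and variables do not carry over. Pictures are saved under pics/ and viewed, and the job is handed in when it is done.

Besides the shell and the picture viewer there is one more tool, called after "Request:" as name([rows], argument=value, ...), one row to a line, values as JSON. servo_tool: Moves the arm, as the interface text tells. Its arguments: {"type":"object","properties":{"plan":{"type":"array","items":{"type":"array","items":{"type":"array","items":{"type":"number"}}}}},"required":["plan"]}

```bash
mkdir -p pics; ls; cat > h.py <<'E'
import numpy as np,cv2
from workcell import ctrl
from scipy.spatial.transform import Rotation as R
def snap(n,f):
    c=ctrl.calibration(n); im=ctrl.get_image(n); cv2.imwrite(f'pics/{f}.png',im[:,:,::-1]); np.savez(f'pics/{f}.npz',K=c['K'],d=c['dist'],v=c['view']); return im
def load(f):
    z=np.load(f'pics/{f}.npz'); return z['K'],z['d'],z['v']
def proj(f,P):
    K,d,v=load(f); F=np.diag([1,-1,-1])@v[:3]; P=np.atleast_2d(P).astype(float)
    return cv2.projectPoints(P,cv2.Rodrigues(F[:,:3])[0],F[:,3],K,d)[0][:,0]
def ray(f,px,z):
    K,d,v=load(f); F=np.diag([1,-1,-1])@v[:3]
    u=cv2.undistortPoints(np.array([[px]],float),K,d)[0,0]
    r=F[:,:3].T@np.array([u[0],u[1],1]); o=-F[:,:3].T@F[:,3]
    return o+r*(z-o[2])/r[2]
E
python3 - <<'E'
from h import *
np.set_printoptions(precision=3,suppress=True)
snap('top','top0');snap('scene','scene0');snap('wrist','wrist0');print(ctrl.get_obs())
E
```

```text
pics
{'t': 0.15, 'qpos': array([-1.368,  0.424,  1.63 ,  0.   ,  1.089, -0.019]), 'qvel': array([ 0.   , -0.002, -0.003,  0.001,  0.001, -0.001]), 'joint_torque': array([  0.   , -54.498, -27.392,   0.064,   0.02 ,  -0.   ]), 'ee_pos': array([ 137.423, -609.308,  236.074]), 'orientation': array([ 1.045,  1.307, -1.044]), 'ft_force': array([-0.412,  0.855, -0.546]), 'moment': array([-0.03 , -0.007, -0.015]), 'width': 88.12397664065894}
```

View pics/top0.png

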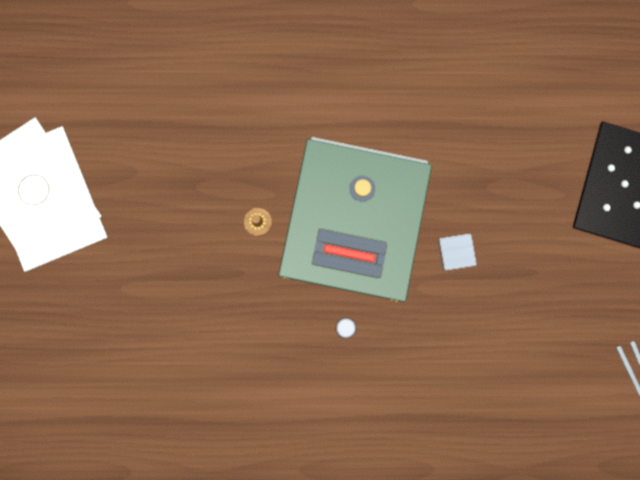

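View pics/scene0.png

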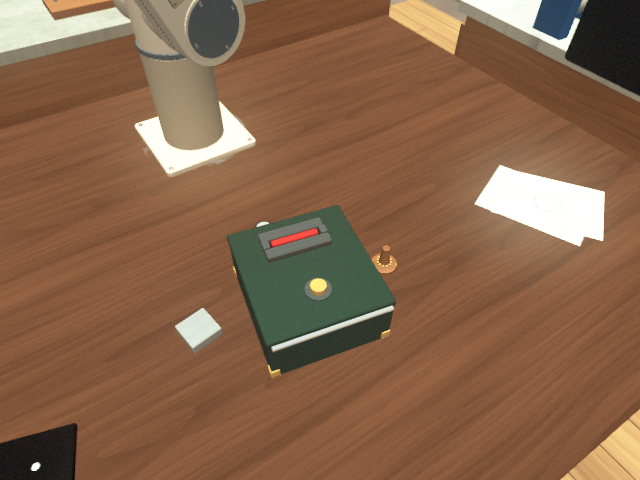

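View pics/wrist0.png

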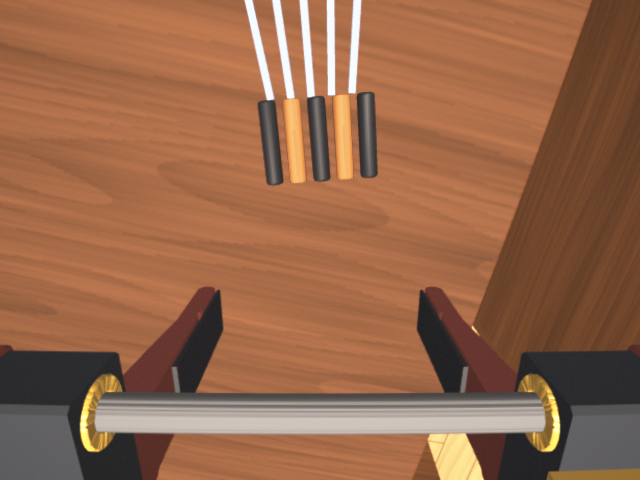

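The top view shows the lid corners near (308,140), (430,164), (405,299) and (281,275), the brass cap at (362,188) and the red bar at about (350,253). The ring stand is at (257,221), the block at (458,252) and the loupe at (346,328). In the scene view the collar is at (318,289) and the bar at (294,238).

```bash
cat > fit.py <<'E'
from h import *
from scipy.optimize import least_squares
np.set_printoptions(precision=2,suppress=True)
def centroid(f,win,pred):
    im=cv2.imread(f'pics/{f}.png').astype(int); x0,y0,x1,y1=win; s=im[y0:y1,x0:x1]; m=pred(s[...,2],s[...,1],s[...,0])
    yy,xx=np.nonzero(m); return np.array([xx.mean()+x0,yy.mean()+y0]),m.sum()
red=lambda r,g,b:(r>150)&(g<90)
yel=lambda r,g,b:(r>180)&(g>140)&(b<120)
bt,_=centroid('top0',(300,225,400,280),red); bs,_=centroid('scene0',(240,210,340,260),red)
ct,_=centroid('top0',(340,170,385,210),yel); cs,_=centroid('scene0',(295,270,340,305),yel)
print(bt,bs,ct,cs)
for f,p in(('top0',bt),('scene0',bs)): print('bar',ray(f,p,115))
for h in (113,118,123): print('cap',h,ray('top0',ct,h),ray('scene0',cs,h-2))
for p in [(308,140),(430,164),(405,299),(281,275)]: print('corner',ray('top0',p,102))
for n,p,z in [('ring',(257,221),20),('block',(458,252),20),('loupe',(346,328),31)]: print(n,ray('top0',p,z))
E
python3 fit.py
```

```text
[345.82 255.65] [293.84 237.15] [359. 194.] [317.33 286.58]
bar [494.18 -16.24 115.  ]
bar [499.09 -23.55 115.  ]
cap 113 [590.82 -37.54 113.  ] [600.83 -44.48 111.  ]
cap 118 [590.04 -37.12 118.  ] [603.9 -46.5 116. ]
cap 123 [589.26 -36.69 123.  ] [606.97 -48.52 121.  ]
corner [679.16  42.15 102.  ]
corner [ 640.97 -152.17  102.  ]
corner [ 426.98 -109.3   102.  ]
corner [464.77  84.38 102.  ]
ring [558.7  128.85  20.  ]
block [ 505.54 -214.27   20.  ]
loupe [378.11 -21.19  31.  ]
```

```bash
python3 - <<'E'
import cv2,numpy as np
im=cv2.imread('pics/top0.png'); a=cv2.resize(im[130:310,270:450],None,fx=4,fy=4,interpolation=cv2.INTER_CUBIC)[:, :]
b=cv2.resize(a,(560,560)); 
cv2.imwrite('pics/z1.png',b)
print(im[188,350:376,::-1].tolist()); print(im[253,320:380:4,::-1].tolist())
im=cv2.imread('pics/scene0.png'); cv2.imwrite('pics/z2.png',cv2.resize(im[200:320,220:400],None,fx=4,fy=4,interpolation=cv2.INTER_CUBIC))
E
```

```text
[[124, 138, 144], [124, 134, 147], [123, 133, 146], [136, 139, 144], [178, 161, 126], [226, 204, 127], [248, 226, 143], [252, 230, 149], [252, 230, 149], [253, 231, 151], [253, 231, 149], [252, 231, 149], [252, 230, 147], [252, 230, 148], [252, 229, 148], [252, 230, 148], [252, 230, 148], [252, 230, 151], [251, 229, 148], [246, 224, 144], [222, 202, 137], [176, 166, 139], [135, 140, 145], [125, 135, 148], [130, 141, 149], [138, 161, 151]]
[[119, 122, 126], [129, 121, 117], [161, 109, 101], [208, 86, 79], [245, 95, 84], [255, 112, 99], [255, 122, 107], [255, 124, 109], [255, 123, 108], [255, 119, 106], [255, 115, 102], [252, 102, 91], [224, 101, 94], [164, 101, 95], [108, 107, 105]]
```

View pics/z1.png

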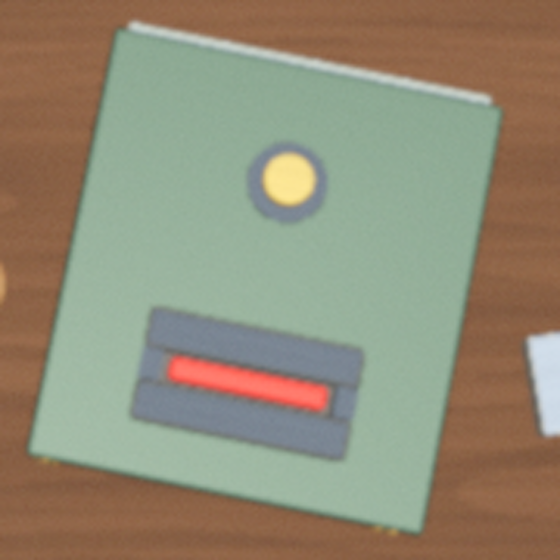

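View pics/z2.png

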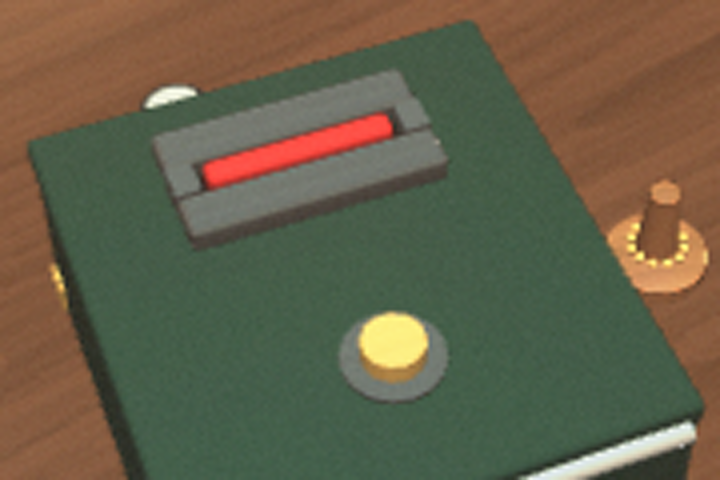

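```bash
cat > fit.py <<'E'
from h import *
from scipy.optimize import least_squares
np.set_printoptions(precision=2,suppress=True)
def cen(f,win,pred):
    im=cv2.imread(f'pics/{f}.png').astype(int); x0,y0,x1,y1=win; s=im[y0:y1,x0:x1]; m=pred(s[...,2],s[...,1],s[...,0])
    yy,xx=np.nonzero(m); return np.array([xx.mean()+x0,yy.mean()+y0])
red=lambda r,g,b:(r>180)&(g<r-90)
bt=cen('top0',(315,235,390,275),red); bs=cen('scene0',(240,210,340,260),red)
ct=cen('top0',(340,170,385,210),lambda r,g,b:(r>190)&(b<r-60))
print(bt,bs,ct)
C=[(110,100),(110,-100),(-110,-100),(-110,100)]
T=[(308.6,139.6),(430.7,164.4),(406,300.7),(279.6,276.3),bt,ct]
S=[(395.7,302.5),(229,236),(339.5,206),bs,(318.5,285.2)]
def mod(p,cor):
    x,y,a,h=p; P=np.array([(*C[i],102) for i in cor]+[(-55,0,115),(50,0,105+h)],float)
    P[:,:2]=P[:,:2]@R.from_euler('z',a).as_matrix()[:2,:2].T+[x,y]; return P
S_=[0,2,3]
def res(p,w=(1,1)):
    return np.r_[w[0]*(proj('top0',mod(p,[0,1,2,3]))-T).ravel(),w[1]*(proj('scene0',mod(p,S_))-S).ravel()]
for w in((1,1),(1,0),(0,1)):
    s=least_squares(res,[550,-30,-.2,13],args=(w,),x_scale=[10,10,.1,5]); print(s.x,'\n',res(s.x).reshape(-1,2).round(1).tolist())
    print('button,lock',mod(s.x,[])[::-1])
E
python3 fit.py
```

```text
[349.07 252.74] [293.91 236.89] [362.46 187.41]
[552.9  -33.25  -0.21   9.42] 
 [[-0.5, -0.8], [0.3, 0.2], [-1.4, -0.3], [-0.4, -1.9], [0.4, -0.2], [0.4, -0.5], [-0.3, -1.6], [-1.7, -0.6], [-1.8, -1.0], [0.8, -0.1], [-0.2, 0.2]]
button,lock [[601.84 -43.51 114.42]
 [499.07 -21.97 115.  ]]
[552.   -33.6   -0.2    7.94] 
 [[-0.9, 0.1], [0.1, 0.2], [-0.6, -0.1], [0.3, -0.8], [0.9, 0.4], [0.3, 0.1], [-0.6, -2.5], [-2.5, -0.4], [-2.9, -1.3], [0.0, -0.3], [-0.5, 0.4]]
button,lock [[601.02 -43.49 112.94]
 [498.09 -22.73 115.  ]]
[554.62 -33.52  -0.22  12.31] 
 [[0.5, -2.3], [1.0, -0.1], [-2.2, -0.8], [-0.8, -3.9], [0.2, -1.4], [1.0, -1.9], [-0.1, 0.1], [-0.9, -0.5], [-0.5, -0.1], [1.5, 0.5], [-0.1, -0.0]]
button,lock [[603.44 -44.3  117.31]
 [500.91 -21.65 115.  ]]
```

```bash
cat >> h.py <<'E'
YAW=-0.205
def Rt(yaw,tilt=0):
    # tool x down, tool z along horizontal dir at angle yaw ; tilt = lid angle about box y
    x=np.array([0,0,-1.]);z=np.array([np.cos(yaw),np.sin(yaw),0]);return np.column_stack([x,np.cross(z,x),z])
def delta(p,Rg):
    o=ctrl.get_obs(); R0=R.from_rotvec(o['orientation']).as_matrix()
    print('shift cm',(R0.T@(np.array(p)-o['ee_pos'])/10).round(3),'turn',R.from_matrix(R0.T@Rg).as_rotvec().round(4))
E
python3 - <<'E'
from h import *
o=ctrl.get_obs();print(R.from_rotvec(o['orientation']).as_matrix().round(3))
for k in (0,np.pi): delta([602,-44,220],Rt(YAW+k))
E
```

```text
[[-0.     0.976  0.22 ]
 [ 0.001  0.22  -0.976]
 [-1.     0.    -0.001]]
shift cm [  1.661  57.755 -44.925] turn [-1.144e+00 -1.000e-03 -7.000e-04]
shift cm [  1.661  57.755 -44.925] turn [ 1.9976e+00 -8.0000e-04  1.1000e-03]
```

Request:
servo_tool([
  [[1.66,57.75,-44.92,-1.144,0,0,0],[1.66,57.75,-44.92,-1.144,0,0,0],[1.66,57.75,-44.92,-1.144,0,0,0],[1.66,57.75,-44.92,-1.144,0,0,0],[1.66,57.75,-44.92,-1.144,0,0,0],[1.66,57.75,-44.92,-1.144,0,0,0],[1.66,57.75,-44.92,-1.144,0,0,0],[1.66,57.75,-44.92,-1.144,0,0,0]],
])

```text
t: 0.82
ee_pos: [349.8, -350.4, 229.1]
orientation: [0.269, 1.554, -0.269]
ft_force: [0.9, -0.2, -0.3]
width: 38.0
```

```bash
python3 - <<'E'
from h import *
print(ctrl.get_obs()['qpos'].round(3),ctrl.get_obs()['ee_pos'].round(1)); delta([602,-44,220],Rt(YAW))
E
```

```text
[-0.81   0.243  1.918  0.     0.981 -0.467] [ 349.8 -350.4  229.1]
shift cm [ 0.907 37.342 13.433] turn [-0.1382  0.     -0.    ]
```

Request:
servo_tool([
  [[0.9,37.34,13.43,-0.138,0,0,0],[0.9,37.34,13.43,-0.138,0,0,0],[0.9,37.34,13.43,-0.138,0,0,0],[0.9,37.34,13.43,-0.138,0,0,0],[0.9,37.34,13.43,-0.138,0,0,0],[0.9,37.34,13.43,-0.138,0,0,0],[0.9,37.34,13.43,-0.138,0,0,0],[0.9,37.34,13.43,-0.138,0,0,0]],
])

```text
t: 1.48
ee_pos: [563.2, -94.1, 221.4]
orientation: [0.165, 1.565, -0.165]
ft_force: [1.0, -0.4, -0.7]
width: 0.7
```

```bash
python3 - <<'E'
from h import *
print(ctrl.get_obs()['qpos'].round(3),ctrl.get_obs()['ee_pos'].round(1)); delta([602,-44,220],Rt(YAW))
snap('wrist','wrist1')
E
```

```text
[-0.186  0.363  1.764 -0.     1.015  0.024] [563.2 -94.1 221.4]
shift cm [0.142 5.711 2.745] turn [-0.0057 -0.0002  0.0001]
```

View pics/wrist1.png

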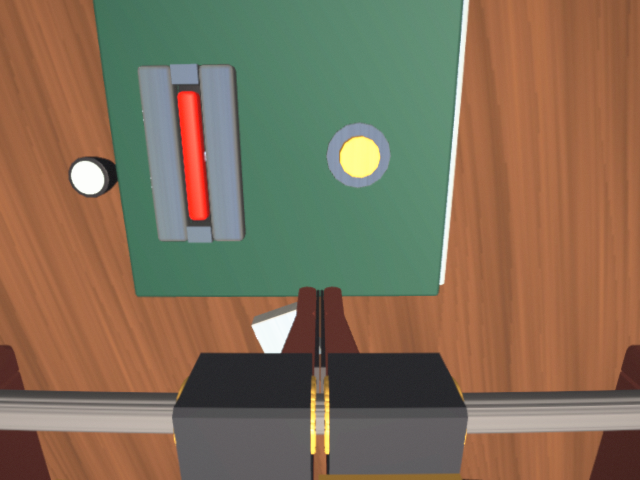

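The wrist view shows the collar at (358,155), the cap centre at (360,157), the housing corners at (139,68), (234,66), (243,240) and (158,241), and the bar from (188,92) to (198,220).

```bash
python3 - <<'E'
from h import *
np.set_printoptions(precision=2,suppress=True)
im=cv2.imread('pics/wrist1.png').astype(int)
hs=cv2.cvtColor(im.astype(np.uint8),cv2.COLOR_BGR2HSV)
s=im[100:210,310:410]; 
y=(s[...,2]>180)&(s[...,0]<90); yy,xx=np.nonzero(y); print('cap px',xx.mean()+310,yy.mean()+100,np.sqrt(y.sum()*4/np.pi))
g=(s[...,1]-s[...,0]<10)|y; g=cv2.morphologyEx(g.astype(np.uint8),cv2.MORPH_OPEN,np.ones((5,5)));yy,xx=np.nonzero(g); c=(xx.mean()+310,yy.mean()+100); print('collar px',c,np.sqrt(g.sum()*4/np.pi))
print('collar',ray('wrist1',c,105))
m=(im[60:250,150:230,2]>170)&(im[60:250,150:230,1]<80); r=cv2.minAreaRect(np.argwhere(m)[:,::-1].astype(np.float32)+[150,60]);
r=cv2.minAreaRect((np.argwhere(m)[:,::-1]+[150,60]).astype(np.float32)); print(r)
b=cv2.boxPoints(r); P=[ray('wrist1',p,115) for p in b]; print('bar',np.mean(P,0)); P=np.array(P); print([np.linalg.norm(P[i]-P[i-1]) for i in range(4)],[np.arctan2(*(P[i]-P[i-1])[1::-1])for i in range(4)])
for p in [(139,68),(234,66),(243,240),(158,241)]: print(ray('wrist1',p,115))
K,d,v=load('wrist1'); print('cam',-v[:3,:3].T@v[:3,3])
cx=[(360.0,157.0)]
for z in (113,118,123): print(z,ray('wrist1',cx[0],z))
E
```

```text
cap px 347.28 142.4 5.641895835477563
collar px (np.float64(357.1266846361186), np.float64(153.51266846361187)) 48.5989645515594
collar [598.28 -41.3  105.  ]Traceback (most recent call last):
  File "<stdin>", line 9, in <module>
cv2.error: OpenCV(4.12.0) /io/opencv/modules/imgproc/src/convhull.cpp:143: error: (-215:Assertion failed) total >= 0 && (depth == CV_32F || depth == CV_32S) in function 'convexHull'
```

```bash
python3 - <<'E'
from h import *
np.set_printoptions(precision=2,suppress=True)
im=cv2.imread('pics/wrist1.png').astype(int)
print(im[156,322:396:3,::-1].tolist())
s=im[110:200,315:405]
y=(s[...,2]-s[...,0]>60); y=cv2.morphologyEx(y.astype(np.uint8),cv2.MORPH_OPEN,np.ones((3,3)));yy,xx=np.nonzero(y); cp=(xx.mean()+315,yy.mean()+110);print('cap px',cp,np.sqrt(y.sum()*4/np.pi))
g=((s[...,0]>s[...,1])|(y>0)).astype(np.uint8); g=cv2.morphologyEx(g,cv2.MORPH_CLOSE,np.ones((5,5)));g=cv2.morphologyEx(g,cv2.MORPH_OPEN,np.ones((5,5)));yy,xx=np.nonzero(g); c=(xx.mean()+315,yy.mean()+110); print('collar px',c,np.sqrt(g.sum()*4/np.pi))
print('collar',ray('wrist1',c,105),'expected dia px',proj('wrist1',[[602,-23,105],[602,-65,105]]))
for z in (113,118,123): print(z,ray('wrist1',cp,z))
m=(im[60:250,150:230,2]>150)&(im[60:250,150:230,1]<90)
r=cv2.minAreaRect((np.argwhere(m)[:,::-1]+[150,60]).astype(np.float32)); print(r)
P=np.array([ray('wrist1',p,115) for p in cv2.boxPoints(r)]); print('bar',P.mean(0),[np.linalg.norm(P[i]-P[i-1]).round(1) for i in range(4)],[np.arctan2(*(P[i]-P[i-1])[1::-1]).round(3)for i in range(4)])
for p in [(139,68),(234,66),(243,240),(158,241)]: print(ray('wrist1',p,115))
E
```

```text
[[83, 131, 107], [87, 131, 108], [140, 151, 172], [138, 150, 172], [137, 151, 172], [142, 155, 177], [252, 230, 93], [255, 254, 151], [255, 254, 147], [255, 254, 145], [255, 253, 145], [255, 254, 147], [255, 254, 147], [255, 253, 147], [255, 253, 144], [255, 253, 141], [255, 254, 147], [255, 254, 147], [255, 253, 147], [255, 248, 122], [135, 149, 169], [136, 149, 171], [136, 150, 170], [96, 139, 117], [90, 137, 113]]
cap px (np.float64(359.09016999260905), np.float64(156.37989652623799)) 41.50533825939352
collar px (np.float64(358.00189095493226), np.float64(154.65269461077844)) 63.56090839065055
collar [598.7  -42.13 105.  ] expected dia px [[357.62 123.42]
 [369.21 188.08]]
113 [598.61 -42.43 113.  ]
118 [598.25 -41.85 118.  ]
123 [597.89 -41.27 123.  ]
((192.86068725585938, 154.96722412109375), (129.55665588378906, 21.27589988708496), 84.80557250976562)
bar [497.23 -21.33 115.  ] [np.float64(79.5), np.float64(12.9), np.float64(79.2), np.float64(14.1)] [np.float64(1.356), np.float64(-0.135), np.float64(-1.771), np.float64(3.023)]
[481.25  35.77 115.  ]
[536.45  24.51 115.  ]
[513.7 -79.7 115. ]
[458.   -68.56 115.  ]
```

```bash
python3 - <<'E'
from h import *
print(ctrl.get_obs()['ee_pos'].round(1)); delta([600,-42.7,146],Rt(YAW))
E
```

```text
[567.7 -89.5 221.7]
shift cm [7.587 5.222 2.164] turn [-0.0035  0.0033 -0.0027]
```

Request:
servo_tool([
  [[3.5,5.2,2.16,-0.0035,0.003,-0.003,0],[6,5.2,2.16,-0.0035,0.003,-0.003,0],[7.5,5.2,2.16,-0.0035,0.003,-0.003,0],[7.5,5.2,2.16,-0.0035,0.003,-0.003,0],[7.5,5.2,2.16,-0.0035,0.003,-0.003,0],[7.5,5.2,2.16,-0.0035,0.003,-0.003,0]],
])

```text
t: 2.03
ee_pos: [594.7, -50.3, 147.5]
orientation: [0.161, 1.567, -0.166]
ft_force: [0.0, -0.4, 0.5]
width: 0.6
```

```bash
python3 - <<'E'
from h import *
o=ctrl.get_obs();print(o['ee_pos'].round(1),o['ft_force'].round(2)); delta([600,-42.7,146],Rt(YAW))
snap('wrist','wrist2')
print(ctrl.get_obs()['ft_force'].round(2),ctrl.get_obs()['ee_pos'].round(2))
E
```

```text
[594.7 -50.3 147.5] [ 0.04 -0.42  0.45]
shift cm [0.152 0.854 0.363] turn [-0.003 -0.002  0.003]
[ 0.53  0.96 -0.41] [594.99 -50.53 148.06]
```

View pics/wrist2.png

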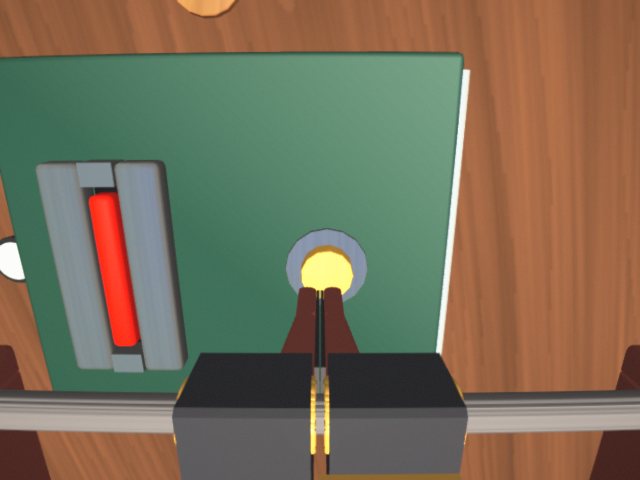

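The fingers are just short of the cap (327,270), along image-up, which is about 8 mm and agrees with the computed target.

Request:
servo_tool([
  [[0.2,0.85,0.36,-0.003,0,0,0],[0.2,0.85,0.36,-0.003,0,0,0],[0.5,0.85,0.36,-0.003,0,0,0],[0.8,0.85,0.36,-0.003,0,0,0],[0.8,0.85,0.36,-0.003,0,0,0],[0.8,0.85,0.36,-0.003,0,0,0]],
])

```text
t: 2.58
ee_pos: [599.2, -42.3, 138.3]
orientation: [0.159, 1.569, -0.163]
ft_force: [-0.6, 0.5, 0.5]
width: -0.1
```

```bash
python3 - <<'E'
from h import *
o=ctrl.get_obs();print(o['ee_pos'].round(1),o['ft_force'].round(2)); delta([600,-42.7,139],Rt(YAW))
snap('wrist','wrist3'); snap('scene','scene3')
E
```

```text
[599.2 -42.3 138.3] [-0.56  0.51  0.47]
shift cm [-0.075 -0.023  0.081] turn [ 0.0004 -0.0037  0.0031]
```

View pics/wrist3.png

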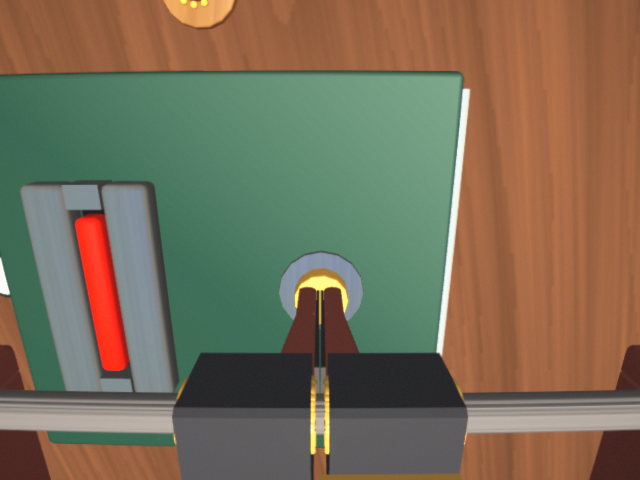

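View pics/scene3.png

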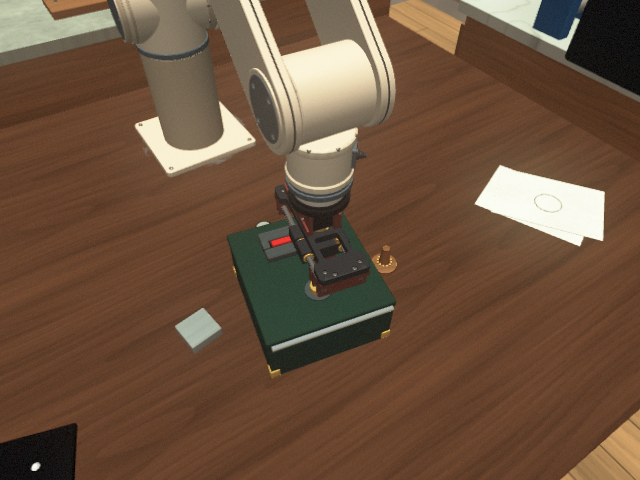

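The fingers sit over the cap, tips at (320,292) and cap at (320,292). Now lowering in small steps.

Request:
servo_tool([
  [[0.1,0,0,0,0,0,0],[0.2,0,0,0,0,0,0],[0.3,0,0,0,0,0,0],[0.4,0,0,0,0,0,0],[0.4,0,0,0,0,0,0]],
])

```text
t: 3.1
ee_pos: [599.4, -42.2, 134.2]
orientation: [0.159, 1.569, -0.163]
ft_force: [0.1, -0.4, -0.2]
width: 0.4
```

Request:
servo_tool([
  [[0.1,0,0,0,0,0,0],[0.2,0,0,0,0,0,0],[0.3,0,0,0,0,0,0],[0.3,0,0,0,0,0,0],[0.3,0,0,0,0,0,0]],
])

```text
t: 3.52
ee_pos: [599.5, -42.2, 131.4]
orientation: [0.159, 1.568, -0.163]
ft_force: [-0.6, 0.7, 0.7]
width: 0.5
```

Request:
servo_tool([
  [[0.1,0,0,0,0,0,0],[0.2,0,0,0,0,0,0],[0.2,0,0,0,0,0,0],[0.2,0,0,0,0,0,0]],
])

```text
t: 3.85
ee_pos: [599.5, -42.2, 129.5]
orientation: [0.159, 1.568, -0.163]
ft_force: [0.6, 0.5, 0.2]
width: 0.4
```

Request:
servo_tool([
  [[0.1,0,0,0,0,0,0],[0.2,0,0,0,0,0,0],[0.2,0,0,0,0,0,0],[0.2,0,0,0,0,0,0]],
])

```text
t: 4.18
ee_pos: [599.6, -42.2, 127.9]
orientation: [0.159, 1.568, -0.163]
ft_force: [-1.9, 0.8, 4.6]
width: 0.5
```

Request:
servo_tool([
  [[0.05,0,0,0,0,0,0],[0.1,0,0,0,0,0,0],[0.1,0,0,0,0,0,0]],
])

```text
t: 4.43
ee_pos: [599.6, -42.3, 126.9]
orientation: [0.159, 1.568, -0.163]
ft_force: [-1.7, 0.4, 7.0]
width: 0.6
```

Request:
servo_tool([
  [[0.05,0,0,0,0,0,0],[0.1,0,0,0,0,0,0],[0.1,0,0,0,0,0,0]],
])

```text
t: 4.68
ee_pos: [599.6, -42.2, 126.0]
orientation: [0.159, 1.568, -0.163]
ft_force: [-1.2, 0.9, 6.7]
width: 0.5
```

```bash
python3 - <<'E'
from h import *
for i in range(2):
  o=ctrl.get_obs();print(o['ee_pos'].round(1),o['ft_force'].round(2),o['moment'].round(2)); snap('wrist','wrist4')
snap('scene','scene4')
E
```

```text
[599.6 -42.2 126. ] [-1.21  0.86  6.71] [ 0.01  0.32 -0.05]
[599.6 -42.3 126. ] [-1.38  0.2   6.29] [0.01 0.29 0.01]
```

View pics/wrist4.png

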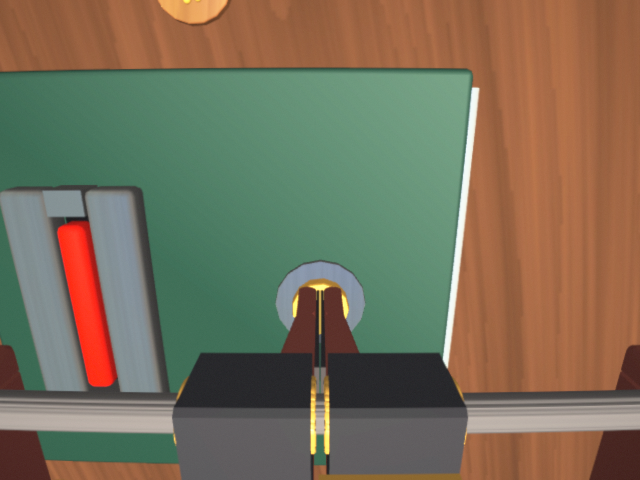

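Request:
servo_tool([
  [[0.05,0,0,0,0,0,0],[0.05,0,0,0,0,0,0]],
])

```text
t: 5.0
ee_pos: [599.6, -42.3, 125.6]
orientation: [0.159, 1.568, -0.163]
ft_force: [-3.4, 0.4, 8.2]
width: 0.6
```

Request:
servo_tool([
  [[0.05,0,0,0,0,0,0],[0.05,0,0,0,0,0,0]],
])

```text
t: 5.17
ee_pos: [599.6, -42.2, 125.1]
orientation: [0.159, 1.568, -0.163]
ft_force: [-1.3, 0.0, 7.1]
width: 0.5
```

```bash
python3 - <<'E'
from h import *
for i in range(3):
  o=ctrl.get_obs();print(o['ee_pos'].round(2),o['ft_force'].round(2)); im=snap('wrist','wrist5')
s=im[180:400,0:200].astype(int); m=(s[...,0]>150)&(s[...,1]<90); print(m.sum(),np.argwhere(m).mean(0))
s=cv2.imread('pics/wrist4.png')[180:400,0:200,::-1].astype(int);m=(s[...,0]>150)&(s[...,1]<90); print(m.sum(),np.argwhere(m).mean(0))
E
```

```text
[599.64 -42.23 125.09] [-1.31  0.02  7.06]
[599.61 -42.24 125.05] [-2.36  0.47  6.49]
[599.62 -42.24 125.07] [-0.91  1.5   7.78]
5128 [123.16400156  85.37324493]
5040 [122.07400794  86.79365079]
```

Request:
servo_tool([
  [[0.05,0,0,0,0,0,0],[0.05,0,0,0,0,0,0]],
])

```text
t: 5.48
ee_pos: [599.7, -42.3, 124.5]
orientation: [0.159, 1.568, -0.163]
ft_force: [-0.0, 1.0, 4.9]
width: 0.6
```

```bash
cat > pop.py <<'E'
from h import *
fs=[]
for i in range(3):
  o=ctrl.get_obs();fs.append(o['ft_force']); im=snap('wrist','wrist5')
print(o['ee_pos'].round(2),np.mean(fs,0).round(2))
s=im[180:400,0:200].astype(int); m=(s[...,0]>150)&(s[...,1]<90); print(m.sum(),np.argwhere(m).mean(0))
E
python3 pop.py
```

```text
[599.62 -42.23 124.43] [-1.09  0.36  5.33]
5638 [136.87850302  37.65377794]
```

The red bar's centroid jumped from x = 85 to 38, so it has popped. Lifting away and opening.

Request:
servo_tool([
  [[-1,0,0,0,0,0,0],[-3,0,0,0,0,0,0],[-6,0,0,0,0,0,0],[-8,0,0,0,0,0,5],[-8,0,-3,0,0,0,5],[-8,0,-5,0,0,0,5],[-8,0,-5,0,0,0,5],[-8,0,-5,0,0,0,5]],
])

```text
t: 6.3
ee_pos: [550.4, -31.8, 204.8]
orientation: [0.158, 1.568, -0.163]
ft_force: [0.1, -0.0, 0.5]
width: 30.2
```

```bash
python3 - <<'E'
from h import *
o=ctrl.get_obs();print(o['ee_pos'].round(1),o['ft_force'].round(2)); 
snap('wrist','wrist6'); delta([497.5,-21.5,145],Rt(YAW))
E
```

```text
[550.4 -31.8 204.8] [ 0.07 -0.01  0.47]
shift cm [ 5.986 -0.053 -5.477] turn [ 0.0006 -0.0018  0.0028]
```

View pics/wrist6.png

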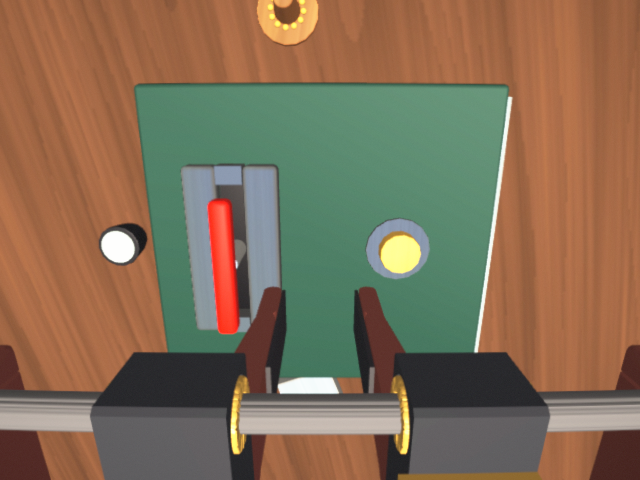

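The bar is out, spanning (222,200) to (228,333), with its shaft visible.

```bash
python3 - <<'E'
from h import *
np.set_printoptions(precision=2,suppress=True)
im=cv2.imread('pics/wrist6.png').astype(int)
m=(im[180:345,190:250,2]>150)&(im[180:345,190:250,1]<90)
r=cv2.minAreaRect((np.argwhere(m)[:,::-1]+[190,180]).astype(np.float32)); print(r)
P=np.array([ray('wrist6',p,145) for p in cv2.boxPoints(r)]); print('bar',P.mean(0),[np.linalg.norm(P[i]-P[i-1]).round(1) for i in range(4)],[np.arctan2(*(P[i]-P[i-1])[1::-1]).round(3)for i in range(4)])
E
```

```text
((223.1887664794922, 265.98699951171875), (135.05848693847656, 23.42711067199707), 86.05481719970703)
bar [497.65 -19.98 145.  ] [np.float64(80.1), np.float64(12.4), np.float64(79.7), np.float64(13.9)] [np.float64(1.349), np.float64(-0.136), np.float64(-1.775), np.float64(3.022)]
```

Request:
servo_tool([
  [[0,0.05,-5.4,0,0,0,5],[0,0.05,-5.4,0,0,0,5],[0,0.05,-5.4,0,0,0,5],[2,0.05,-5.4,0,0,0,5],[3.5,0.05,-5.4,0,0,0,5],[4,0.05,-5.4,0,0,0,5],[4,0.05,-5.4,0,0,0,5]],
])

```text
t: 6.93
ee_pos: [498.6, -20.7, 163.3]
orientation: [0.159, 1.57, -0.163]
ft_force: [0.0, -0.1, -0.2]
width: 49.8
```

```bash
python3 - <<'E'
from h import *
o=ctrl.get_obs();print(o['ee_pos'].round(1),o['ft_force'].round(2)); 
snap('wrist','wrist7'); delta([497.6,-20.7,137],Rt(YAW))
E
```

```text
[498.6 -20.7 163.3] [ 0.01 -0.08 -0.22]
shift cm [ 2.704 -0.011 -0.114] turn [ 0.0003 -0.0036  0.0031]
```

View pics/wrist7.png

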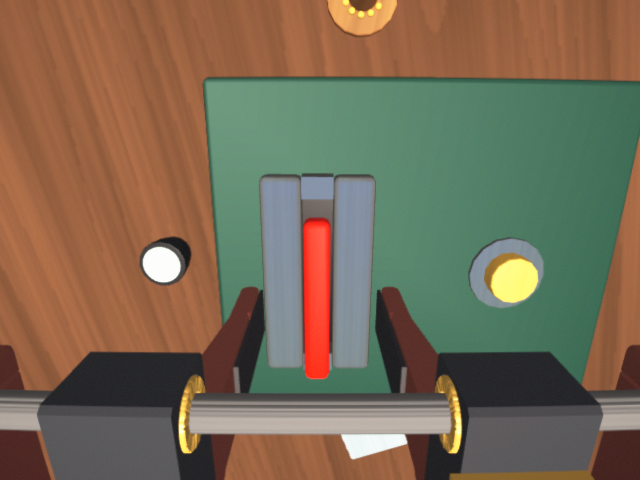

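The bar at (317,298) is centred between the jaws at (320, about 292). Descend and grip.

Request:
servo_tool([
  [[1.5,0,-0.1,0,-0.003,0.003,5],[2.6,0,-0.1,0,-0.003,0.003,5],[2.6,0,-0.1,0,-0.003,0.003,4],[2.6,0,-0.1,0,-0.003,0.003,2.5],[2.6,0,-0.1,0,-0.003,0.003,1],[2.6,0,-0.1,0,-0.003,0.003,0.5],[2.6,0,-0.1,0,-0.003,0.003,0.5],[2.6,0,-0.1,0,-0.003,0.003,0.5]],
])

```text
t: 7.65
ee_pos: [497.2, -20.4, 138.8]
orientation: [0.161, 1.564, -0.16]
ft_force: [0.2, 0.6, 0.6]
width: 13.5
```

Request:
servo_tool([
  [[0,0,0,0,0,0,0.5],[0,0,0,0,0,0,0.5],[0,0,0,0,0,0,0.5]],
])

```text
t: 7.9
ee_pos: [497.1, -20.4, 138.6]
orientation: [0.161, 1.564, -0.161]
ft_force: [1.2, 0.3, 2.1]
width: 11.7
```

```bash
cat > st.py <<'E'
from h import *
fs=[];ms=[]
for i in range(3):
  o=ctrl.get_obs();fs.append(o['ft_force']);ms.append(o['moment']); ctrl.get_image('wrist')
z=R.from_rotvec(o['orientation']).as_matrix()
print(o['t'],o['ee_pos'].round(2),'F',np.mean(fs,0).round(2),'M',np.mean(ms,0).round(3),'w',o['width'].__round__(1),'yaw',np.arctan2(z[1,2],z[0,2]).round(3),'toolz z',z[2].round(3))
E
python3 st.py
```

```text
8.0 [497.05 -20.4  138.52] F [0.87 0.16 2.25] M [-0.028 -0.093 -0.043] w 11.8 yaw -0.205 toolz z [-1.  0.  0.]
```

Request:
servo_tool([
  [[0,0,0,-0.05,0,0,0.5],[0,0,0,-0.12,0,0,0.5],[0,0,0,-0.2,0,0,0.5],[0,0,0,-0.28,0,0,0.5],[0,0,0,-0.36,0,0,0.5],[0,0,0,-0.4,0,0,0.5],[0,0,0,-0.4,0,0,0.5],[0,0,0,-0.4,0,0,0.5]],
])

```text
t: 8.72
ee_pos: [496.8, -20.4, 138.3]
orientation: [-0.152, 1.566, 0.153]
ft_force: [-1.0, 0.6, 1.5]
width: 11.6
```

```bash
python3 st.py
```

```text
8.8167 [496.77 -20.4  138.31] F [-1.42  0.35  1.63] M [ 0.01  -0.013  0.047] w 11.8 yaw 0.194 toolz z [-1.  0. -0.]
```

Request:
servo_tool([
  [[0,0,0,-0.06,0,0,0.5],[0,0,0,-0.13,0,0,0.5],[0,0,0,-0.2,0,0,0.5],[0,0,0,-0.25,0,0,0.5],[0,0,0,-0.28,0,0,0.5],[0,0,0,-0.3,0,0,0.5]],
])

```text
t: 9.37
ee_pos: [496.6, -20.4, 138.2]
orientation: [-0.389, 1.536, 0.389]
ft_force: [-0.8, 0.1, 1.9]
width: 11.5
```

```bash
cat > mo.py <<'E'
from h import *
o=ctrl.get_obs();z=R.from_rotvec(o['orientation']).as_matrix()
print(o['t'],o['ee_pos'].round(2),'F',o['ft_force'].round(2),'M',o['moment'].round(3),'turn',(np.arctan2(z[1,2],z[0,2])+.205).round(3),'tau6',o['joint_torque'][5].round(3))
E
python3 mo.py; python3 st.py
```

```text
9.3667 [496.56 -20.43 138.24] F [-0.81  0.14  1.85] M [-0.135  0.11  -0.074] turn 0.701 tau6 0.013
9.4667 [496.55 -20.46 138.24] F [-1.3   0.37  1.94] M [-0.093  0.158 -0.081] w 11.8 yaw 0.495 toolz z [-1.     0.    -0.001]
```

Request:
servo_tool([
  [[0,0,0,-0.025,0,0,0.5],[0,0,0,-0.05,0,0,0.5]],
])

```text
t: 9.68
ee_pos: [496.6, -20.4, 138.2]
orientation: [-0.429, 1.529, 0.429]
ft_force: [-2.0, -1.2, 2.3]
width: 11.6
```

```bash
python3 mo.py
```

```text
9.6833 [496.55 -20.44 138.21] F [-2.05 -1.24  2.26] M [-0.183  0.264 -0.07 ] turn 0.752 tau6 0.396
```

Request:
servo_tool([
  [[0,0,0,-0.025,0,0,0.5],[0,0,0,-0.05,0,0,0.5]],
])

```text
t: 9.85
ee_pos: [496.5, -20.4, 138.2]
orientation: [-0.468, 1.52, 0.469]
ft_force: [-3.3, -2.2, 1.1]
width: 11.6
```

```bash
python3 mo.py
```

```text
9.85 [496.51 -20.45 138.23] F [-3.26 -2.18  1.1 ] M [-0.224  0.35  -0.072] turn 0.803 tau6 0.294
```

Request:
servo_tool([
  [[0,0,0,-0.025,0,0,0.5],[0,0,0,-0.05,0,0,0.5]],
])

```text
t: 10.02
ee_pos: [496.5, -20.5, 138.2]
orientation: [-0.507, 1.511, 0.508]
ft_force: [-2.4, -1.4, 2.5]
width: 11.5
```

```bash
python3 mo.py
```

```text
10.0167 [496.54 -20.47 138.25] F [-2.39 -1.37  2.49] M [-0.289  0.401 -0.112] turn 0.853 tau6 0.29
```

Request:
servo_tool([
  [[0,0,0,-0.02,0,0,0.5],[0,0,0,-0.04,0,0,0.5]],
])

```text
t: 10.18
ee_pos: [496.5, -20.5, 138.2]
orientation: [-0.538, 1.504, 0.538]
ft_force: [-3.6, -0.9, 1.9]
width: 11.6
```

```bash
python3 mo.py
```

```text
10.1833 [496.53 -20.47 138.21] F [-3.57 -0.9   1.86] M [-0.348  0.403 -0.119] turn 0.893 tau6 0.191
```

Request:
servo_tool([
  [[0,0,0,-0.02,0,0,0.5],[0,0,0,-0.04,0,0,0.5]],
])

```text
t: 10.35
ee_pos: [496.5, -20.5, 138.2]
orientation: [-0.569, 1.496, 0.569]
ft_force: [-3.8, -0.9, 1.6]
width: 11.5
```

```bash
python3 mo.py
```

```text
10.35 [496.51 -20.48 138.23] F [-3.78 -0.94  1.65] M [-0.386  0.565 -0.096] turn 0.932 tau6 0.21
```

Request:
servo_tool([
  [[0,0,0,-0.02,0,0,0.5],[0,0,0,-0.04,0,0,0.5]],
])

```text
t: 10.52
ee_pos: [496.5, -20.5, 138.2]
orientation: [-0.6, 1.487, 0.6]
ft_force: [-4.8, -2.4, 2.1]
width: 11.6
```

```bash
python3 mo.py
```

```text
10.5167 [496.48 -20.48 138.23] F [-4.84 -2.4   2.09] M [-0.448  0.675 -0.171] turn 0.973 tau6 0.21
```

Request:
servo_tool([
  [[0,0,0,-0.02,0,0,0.5],[0,0,0,-0.03,0,0,0.5]],
])

```text
t: 10.68
ee_pos: [496.5, -20.5, 138.2]
orientation: [-0.623, 1.48, 0.624]
ft_force: [-5.2, -3.0, 2.0]
width: 11.7
```

```bash
python3 mo.py; python3 st.py; python3 - <<'E'
from h import *
snap('wrist','wrist8')
E
```

```text
10.6833 [496.49 -20.49 138.23] F [-5.16 -3.04  1.98] M [-0.504  0.62  -0.036] turn 1.003 tau6 -0.079
10.7833 [496.47 -20.5  138.2 ] F [-4.71 -2.54  1.84] M [-0.471  0.646 -0.058] w 12.1 yaw 0.797 toolz z [-1.     0.001 -0.001]
```

View pics/wrist8.png

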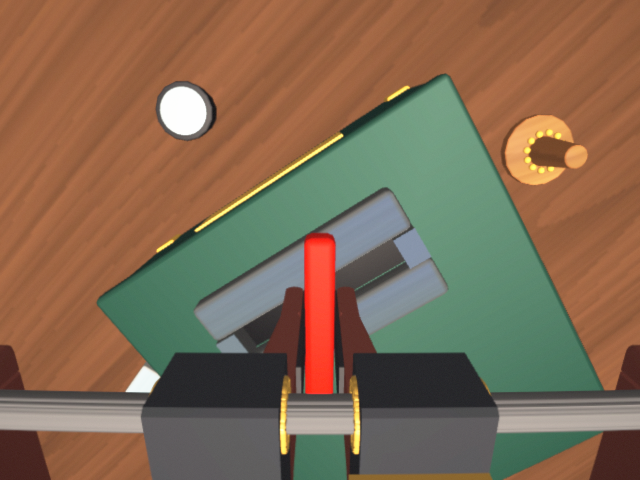

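Request:
servo_tool([
  [[0,0.01,-0.05,-0.02,0,0,0.5],[0,0.01,-0.05,-0.03,0,0,0.5]],
])

```text
t: 11.05
ee_pos: [496.4, -20.6, 138.3]
orientation: [-0.646, 1.472, 0.647]
ft_force: [-3.4, -0.9, 2.4]
width: 11.9
```

```bash
python3 mo.py
```

```text
11.05 [496.43 -20.58 138.33] F [-3.38 -0.87  2.37] M [-0.215  0.523 -0.117] turn 1.033 tau6 -0.023
```

Request:
servo_tool([
  [[0,0,0,-0.02,0,0,0.5],[0,0,0,-0.03,0,0,0.5]],
])

```text
t: 11.22
ee_pos: [496.4, -20.6, 138.4]
orientation: [-0.67, 1.465, 0.67]
ft_force: [-3.9, -1.1, 2.1]
width: 11.1
```

```bash
python3 mo.py
```

```text
11.2167 [496.43 -20.61 138.35] F [-3.88 -1.05  2.09] M [-0.113  0.556 -0.098] turn 1.063 tau6 -0.056
```

Request:
servo_tool([
  [[0,0,0,-0.02,0,0,0.5],[0,0,0,-0.03,0,0,0.5]],
])

```text
t: 11.38
ee_pos: [496.4, -20.6, 138.3]
orientation: [-0.693, 1.457, 0.693]
ft_force: [-3.7, -1.3, 2.4]
width: 11.7
```

```bash
python3 mo.py
```

```text
11.3833 [496.44 -20.64 138.34] F [-3.67 -1.27  2.38] M [-0.169  0.497 -0.196] turn 1.092 tau6 -0.116
```

```bash
python3 st.py
```

```text
11.4833 [496.44 -20.65 138.33] F [-3.39 -1.    2.07] M [-0.121  0.507 -0.142] w 11.8 yaw 0.886 toolz z [-1.  0.  0.]
```

Request:
servo_tool([
  [[0,0,0,-0.02,0,0,0.5],[0,0,0,-0.03,0,0,0.5]],
])

```text
t: 11.7
ee_pos: [496.4, -20.7, 138.3]
orientation: [-0.715, 1.45, 0.716]
ft_force: [-4.2, -0.3, 1.8]
width: 11.8
```

```bash
python3 mo.py; python3 st.py
```

```text
11.7 [496.45 -20.66 138.33] F [-4.18 -0.31  1.85] M [-0.085  0.584 -0.256] turn 1.122 tau6 -0.177
11.8 [496.5  -20.68 138.34] F [-3.71 -0.11  1.85] M [-0.071  0.582 -0.251] w 11.4 yaw 0.916 toolz z [-1.  0.  0.]
```

Request:
servo_tool([
  [[0,0,0,-0.02,0,0,0.5],[0,0,0,-0.03,0,0,0.5]],
])

```text
t: 12.02
ee_pos: [496.6, -20.7, 138.4]
orientation: [-0.739, 1.441, 0.739]
ft_force: [-2.7, -0.8, 2.6]
width: 11.7
```

```bash
python3 mo.py; python3 st.py
```

```text
12.0167 [496.55 -20.71 138.37] F [-2.74 -0.77  2.58] M [-0.106  0.502 -0.368] turn 1.152 tau6 -0.29
12.1167 [496.55 -20.7  138.38] F [-3.25 -0.85  2.41] M [-0.117  0.504 -0.36 ] w 11.9 yaw 0.946 toolz z [-1. -0.  0.]
```

The moment rises steadily past 1.09 rad (−0.14, −0.25, −0.36 N m), so that is the stop. Easing back 0.08 rad.

Request:
servo_tool([
  [[0,0,0,0.04,0,0,0.5],[0,0,0,0.08,0,0,0.5],[0,0,0,0.08,0,0,0.5]],
])

```text
t: 12.42
ee_pos: [496.4, -20.6, 138.3]
orientation: [-0.675, 1.463, 0.675]
ft_force: [-3.7, -0.5, 0.8]
width: 11.9
```

```bash
python3 mo.py; python3 st.py
```

```text
12.4167 [496.43 -20.65 138.34] F [-3.72 -0.5   0.77] M [-0.01   0.504 -0.019] turn 1.07 tau6 0.573
12.5167 [496.45 -20.65 138.34] F [-3.84 -0.4   1.68] M [-0.021  0.504 -0.02 ] w 11.9 yaw 0.867 toolz z [-1. -0. -0.]
```

```bash
cat > arc.py <<'E'
import sys
from h import *
# args: current lid angle, list of targets
o=ctrl.get_obs(); R0=R.from_rotvec(o['orientation']).as_matrix(); p=o['ee_pos']
u=np.array([np.cos(-.206),np.sin(-.206),0]); H=np.array([496.5,-20.6,90])+165*u; H[2]=90; ax=np.array([-u[1],u[0],0])
t0=float(sys.argv[1])
for t in map(float,sys.argv[2:]):
    Q=R.from_rotvec(ax*(t-t0)).as_matrix(); q=H+Q@(p-H)
    print(t,(R0.T@(q-p)/10).round(3),R.from_matrix(R0.T@Q@R0).as_rotvec().round(4),q.round(0))
E
python3 arc.py 0 .01 .02 .03 .05 .1 .15 .2
```

```text
0.01 [-0.165 -0.043  0.023] [-0.      0.0048  0.0088] [497. -21. 140.]
0.02 [-0.329 -0.088  0.048] [-0.      0.0096  0.0176] [497. -21. 142.]
0.03 [-0.493 -0.134  0.073] [-0.      0.0143  0.0264] [498. -21. 143.]
0.05 [-0.819 -0.23   0.125] [-0.      0.0239  0.0439] [499. -21. 147.]
0.1 [-1.624 -0.496  0.27 ] [-0.      0.0478  0.0879] [502. -22. 155.]
0.15 [-2.412 -0.797  0.433] [-0.      0.0716  0.1318] [505. -23. 162.]
0.2 [-3.183 -1.133  0.616] [-0.      0.0955  0.1757] [509. -23. 170.]
```

Request:
servo_tool([
  [[-0.08,-0.02,0.01,0,0.0024,0.0044,0.5],[-0.165,-0.043,0.023,0,0.0048,0.0088,0.5],[-0.165,-0.043,0.023,0,0.0048,0.0088,0.5]],
])

```text
t: 12.82
ee_pos: [496.6, -20.7, 139.5]
orientation: [-0.671, 1.472, 0.683]
ft_force: [-2.3, -0.1, -4.8]
width: 11.8
```

```bash
python3 mo.py
```

```text
12.8167 [496.61 -20.71 139.45] F [-2.28 -0.05 -4.75] M [ 0.083  0.177 -0.   ] turn 1.071 tau6 -0.032
```

Request:
servo_tool([
  [[-0.08,-0.02,0.01,0,0.0024,0.0044,0.5],[-0.165,-0.043,0.023,0,0.0048,0.0088,0.5]],
])

```text
t: 12.98
ee_pos: [497.1, -20.8, 141.2]
orientation: [-0.667, 1.48, 0.688]
ft_force: [-1.2, 1.2, -7.9]
width: 11.7
```

```bash
python3 mo.py
```

```text
12.9833 [497.09 -20.85 141.19] F [-1.17  1.2  -7.89] M [ 0.05   0.07  -0.015] turn 1.071 tau6 0.011
```

Request:
servo_tool([
  [[-0.08,-0.02,0.01,0,0.0024,0.0044,0.5],[-0.165,-0.043,0.023,0,0.0048,0.0088,0.5]],
])

```text
t: 13.15
ee_pos: [497.6, -21.0, 143.1]
orientation: [-0.663, 1.489, 0.693]
ft_force: [-3.1, 0.7, -8.5]
width: 11.8
```

```bash
python3 mo.py; python3 - <<'E'
from h import *
snap('scene','scene9')
E
python3 arc.py 0.03 .08 .13 .18 .23
```

```text
13.15 [497.64 -20.95 143.07] F [-3.07  0.75 -8.46] M [ 0.108  0.1   -0.032] turn 1.071 tau6 0.01
0.08 [-0.82  -0.229  0.125] [-0.      0.0239  0.0439] [501. -22. 151.]
0.13 [-1.626 -0.494  0.269] [-0.      0.0479  0.0878] [504. -22. 159.]
0.18 [-2.416 -0.794  0.433] [-0.      0.0718  0.1317] [507. -23. 167.]
0.23 [-3.188 -1.128  0.615] [-0.      0.0958  0.1756] [511. -24. 175.]
```

View pics/scene9.png

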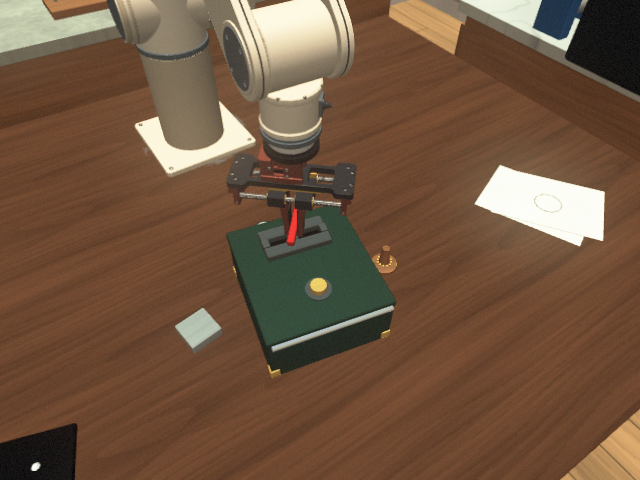

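The lift force levels off at about 8.5 N, so the latch is free and the lid follows. Continuing along the arc.

Request:
servo_tool([
  [[-0.4,-0.11,0.06,0,0.012,0.022,0.5],[-0.82,-0.229,0.125,0,0.0239,0.0439,0.5],[-1.22,-0.36,0.195,0,0.036,0.066,0.5],[-1.626,-0.494,0.269,0,0.0479,0.0878,0.5],[-2.02,-0.64,0.35,0,0.06,0.11,0.5],[-2.416,-0.794,0.433,0,0.0718,0.1317,0.5]],
])

```text
t: 13.7
ee_pos: [507.2, -23.0, 167.2]
orientation: [-0.599, 1.61, 0.777]
ft_force: [-2.2, 1.1, -7.6]
width: 11.6
```

```bash
python3 mo.py; python3 arc.py 0.18 .23 .28 .33 .38 ; python3 -c "
from h import *
print(ctrl.get_obs()['qpos'],ctrl.get_obs()['width'])"
```

```text
13.7 [507.24 -22.97 167.21] F [-2.25  1.12 -7.59] M [ 0.12  -0.104 -0.024] turn 1.078 tau6 0.035
0.23 [-0.821 -0.229  0.125] [0.     0.0239 0.0439] [511. -24. 175.]
0.28 [-1.628 -0.494  0.269] [0.     0.0479 0.0878] [516. -25. 182.]
0.33 [-2.418 -0.794  0.433] [0.     0.0718 0.1317] [520. -26. 189.]
0.38 [-3.191 -1.128  0.615] [0.     0.0957 0.1756] [525. -27. 196.]
[-0.08176865  0.42828506  1.82710476  0.02565539  1.0668856  -0.96175746] 11.593174142924807
```

Request:
servo_tool([
  [[-0.4,-0.11,0.06,0,0.012,0.022,0.5],[-0.82,-0.229,0.125,0,0.0239,0.0439,0.5],[-1.22,-0.36,0.195,0,0.036,0.066,0.5],[-1.626,-0.494,0.269,0,0.0479,0.0878,0.5],[-2.02,-0.64,0.35,0,0.06,0.11,0.5],[-2.416,-0.794,0.433,0,0.0718,0.1317,0.5]],
])

```text
t: 14.2
ee_pos: [520.2, -25.6, 189.3]
orientation: [-0.53, 1.728, 0.861]
ft_force: [-3.8, 0.9, -6.9]
width: 11.5
```

```bash
python3 mo.py
```

```text
14.2 [520.2  -25.63 189.3 ] F [-3.78  0.93 -6.88] M [ 0.078 -0.121  0.005] turn 1.094 tau6 0.014
```

Request:
servo_tool([
  [[-0.4,-0.11,0.06,0,0.012,0.022,0.5],[-0.82,-0.229,0.125,0,0.0239,0.0439,0.5],[-1.22,-0.36,0.195,0,0.036,0.066,0.5],[-1.626,-0.494,0.269,0,0.0479,0.0878,0.5],[-2.02,-0.64,0.35,0,0.06,0.11,0.5],[-2.416,-0.794,0.433,0,0.0718,0.1317,0.5]],
])

```text
t: 14.7
ee_pos: [536.2, -29.0, 209.2]
orientation: [-0.455, 1.845, 0.945]
ft_force: [-5.4, 1.4, -7.3]
width: 11.5
```

```bash
python3 mo.py; python3 arc.py 0.48 .53 .58 ; python3 -c "
from h import *
o=ctrl.get_obs();print(o['qpos'],o['width']); snap('scene','scene10');snap('wrist','wrist10')"
```

```text
14.7 [536.23 -28.98 209.24] F [-5.41  1.36 -7.25] M [ 0.043 -0.149 -0.019] turn 1.12 tau6 -0.001
0.53 [-0.821 -0.229  0.125] [0.     0.0239 0.0439] [542. -30. 215.]
0.58 [-1.628 -0.493  0.269] [0.     0.0479 0.0878] [548. -32. 221.]
[-0.10258132  0.55951077  1.55837148  0.04810688  1.50359333 -0.98315111] 11.474924909204256
```

View pics/scene10.png

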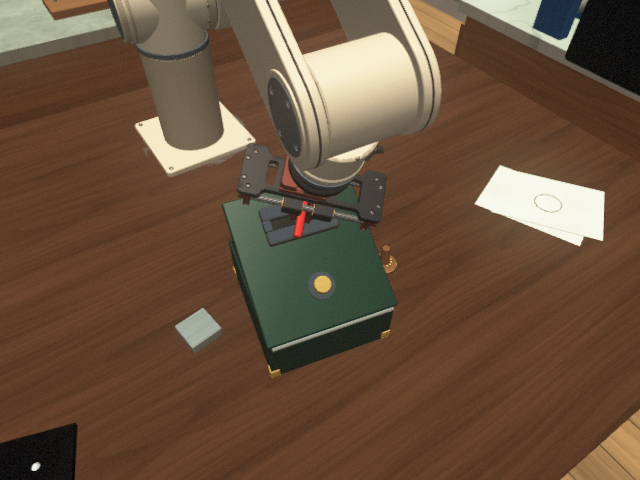

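View pics/wrist10.png

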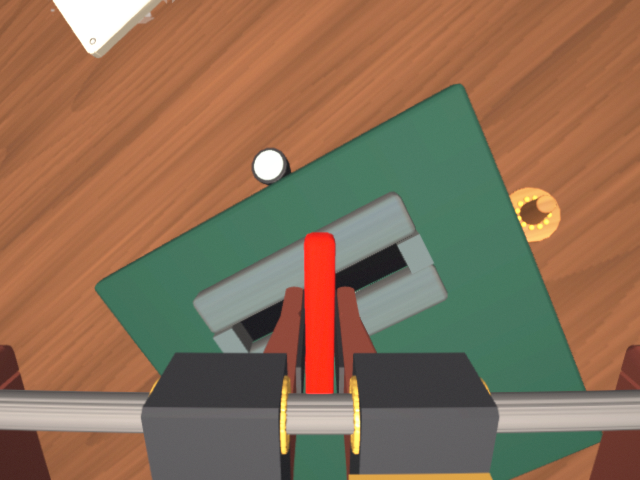

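The lid has followed in both views. Two more steps up to about 0.58 rad.

Request:
servo_tool([
  [[-0.4,-0.11,0.06,0,0.012,0.022,0.5],[-0.82,-0.229,0.125,0,0.0239,0.0439,0.5],[-1.22,-0.36,0.195,0,0.036,0.066,0.5],[-1.626,-0.494,0.269,0,0.0479,0.0878,0.5],[-1.626,-0.494,0.269,0,0.0479,0.0878,0.5],[-1.626,-0.494,0.269,0,0.0479,0.0878,0.5]],
])

```text
t: 15.3
ee_pos: [548.9, -31.6, 221.4]
orientation: [-0.404, 1.92, 1.0]
ft_force: [-4.6, 0.8, -1.5]
width: 11.4
```

```bash
python3 mo.py
```

```text
15.3 [548.89 -31.64 221.44] F [-4.57  0.76 -1.51] M [ 0.037  0.165 -0.035] turn 1.142 tau6 -0.02
```

Request:
servo_tool([
  [[0,0,0,0,0,0,2],[0,0,0,0,0,0,3],[0,0,0,0,0,0,4],[0,0,0,0,0,0,4],[0,0,0,0,0,0,4],[0,0,0,0,0,0,4]],
])

```text
t: 15.8
ee_pos: [548.9, -31.7, 221.2]
orientation: [-0.404, 1.919, 0.999]
ft_force: [0.6, 0.1, 0.0]
width: 40.0
```

```bash
python3 mo.py; python3 -c "
from h import *
o=ctrl.get_obs();print(o['qpos'],o['width']); snap('wrist','wrist11')"
```

```text
15.8 [548.92 -31.7  221.23] F [0.6  0.07 0.04] M [-0.086 -0.402  0.012] turn 1.142 tau6 -0.012
[-0.10817569  0.61424064  1.46549582  0.05375866  1.63893349 -0.98591357] 40.00736515431052
```

View pics/wrist11.png

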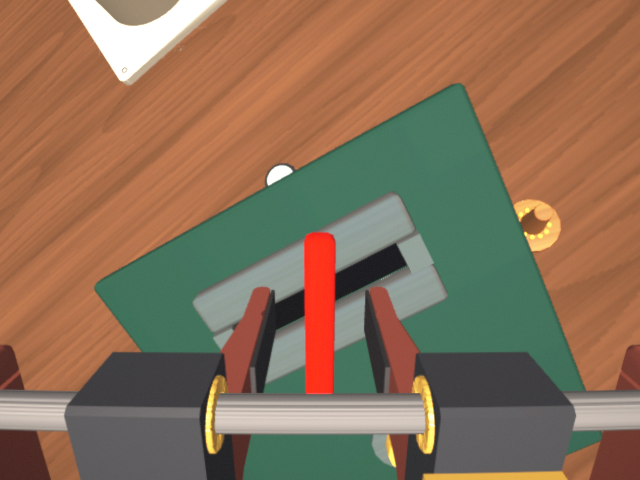

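The jaws are clear of the bar, with a free gap on both sides of it at (320,300), and no force reads. Retracting along the tool axis.

Request:
servo_tool([
  [[-1.5,0,0,0,0,0,4],[-3.5,0,0,0,0,0,4],[-6,0,0,0,0,0,4],[-9,0,0,0,0,0,4],[-12,0,0,0,0,0,4],[-12,0,0,0,0,0,4],[-12,0,0,0,0,0,4],[-12,0,0,0,0,0,4]],
])

```text
t: 16.52
ee_pos: [612.4, -45.0, 320.5]
orientation: [-0.403, 1.921, 1.0]
ft_force: [0.1, -0.0, -0.1]
width: 40.1
```

```bash
python3 mo.py; python3 -c "
from h import *
snap('wrist','wrist12');snap('scene','scene12');snap('top','top12')"
```

```text
16.5167 [612.42 -45.02 320.47] F [ 0.14 -0.01 -0.07] M [-0.074 -0.333  0.069] turn 1.142 tau6 -0.012
```

View pics/wrist12.png

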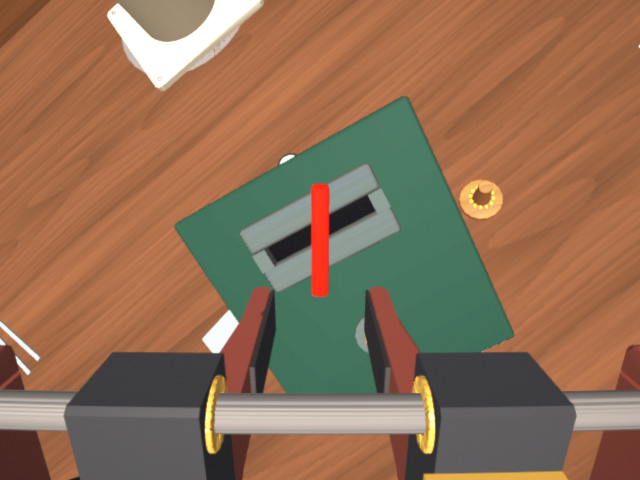

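View pics/scene12.png

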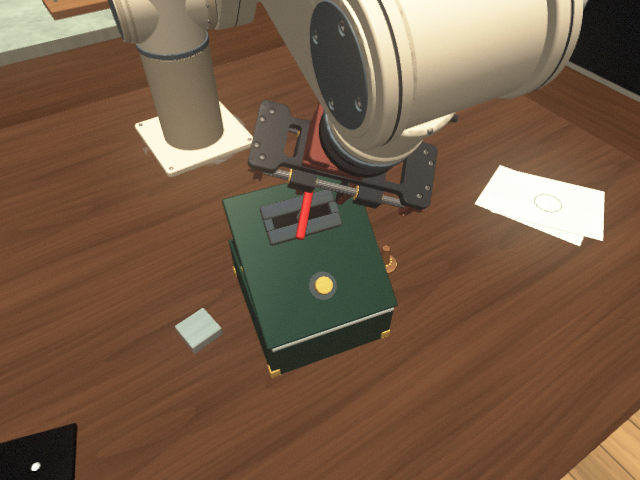

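View pics/top12.png

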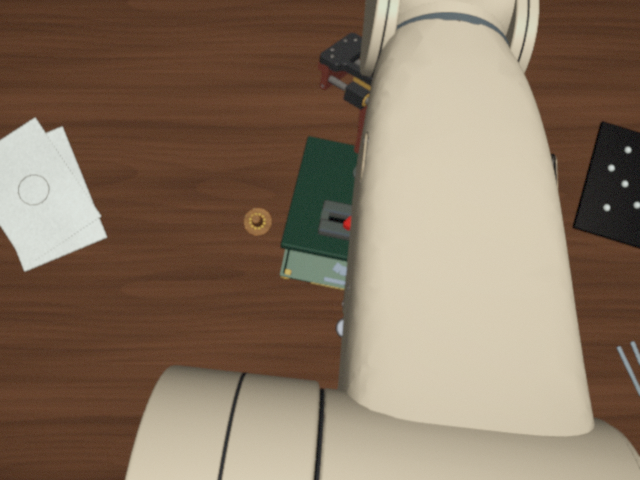

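```bash
python3 - <<'E'
from h import *
u=np.array([np.cos(-.206),np.sin(-.206),0]); v=np.array([-u[1],u[0],0]); H=np.array([496.5,-20.6,0])+165*u; H[2]=90
for t in (.4,.5,.58,.65):
    n=np.cos(t)*np.array([0,0,1])+np.sin(t)*u; f=-np.cos(t)*u+np.sin(t)*np.array([0,0,1])
    P=[H+220*f+s*100*v+12*n for s in(1,-1)]; print(t,'top',proj('top12',P).round(0).tolist(),'scene',proj('scene12',P).round(0).tolist(),'bar',proj('wrist12',[H+165*f+12*n+43*n]).round())
E
python3 -c "
import cv2;a=cv2.imread('pics/top12.png');cv2.imwrite('pics/z12.png',cv2.resize(a[130:300,240:380],None,fx=4,fy=4)[:600]);b=cv2.imread('pics/scene12.png');cv2.imwrite('pics/z13.png',cv2.resize(b[170:320,160:340],None,fx=4,fy=4))"
```

```text
0.4 top [[279.0, 260.0], [416.0, 288.0]] scene [[344.0, 175.0], [223.0, 206.0]] bar [[316. 223.]]
0.5 top [[280.0, 251.0], [420.0, 280.0]] scene [[348.0, 169.0], [223.0, 202.0]] bar [[318. 234.]]
0.58 top [[281.0, 244.0], [423.0, 273.0]] scene [[351.0, 166.0], [223.0, 199.0]] bar [[321. 244.]]
0.65 top [[282.0, 236.0], [426.0, 266.0]] scene [[354.0, 163.0], [224.0, 197.0]] bar [[324. 255.]]
```

View pics/z12.png

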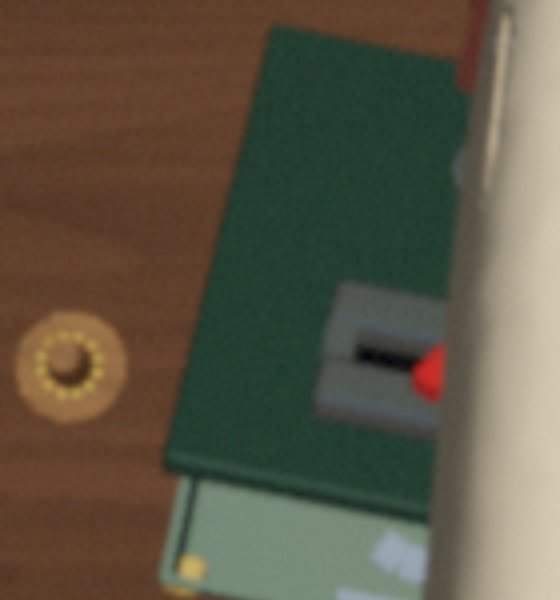

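View pics/z13.png

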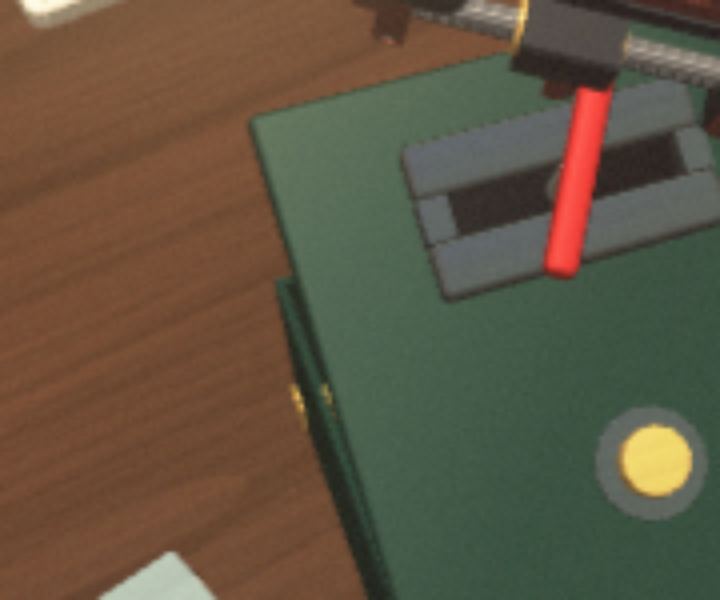

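The lid's front-left corner is at (281.5,244.5) in the top view, against a predicted (281,244) for 0.58 rad. The scene corner at about (223,200) agrees, and the handle stands out. Nothing touches the robot, so I'm handing in.

```bash
python3 - <<'E'
from h import *
o=ctrl.get_obs();print(o['t'],np.abs(o['qvel']).max(),o['ft_force'].round(2)); ctrl.close_job()
E
```

```text
16.6667 0.006226237682866613 [ 1.12 -0.26 -0.22]
the job is handed in; nothing more can be done
```

The strongbox is open and the job is handed in at 16.7 s; no verdict is reported.

- **Button:** I pressed it in small steps until the T-handle popped out. The highest wrist force read along the cap axis was about 8 N, against the 15 N limit.
- **Handle:** I gripped the bar and turned it counterclockwise until the turning moment rose from about 0.14 to 0.36 N m. That put the stop at about 1.1 rad. I then eased back to about 1.07 rad.
- **Lid:** I lifted it along the hinge arc. The vertical force levelled off at about 8 N, which showed the latch was free. I stopped at about 0.58 rad, released the bar and backed the gripper off.

**Last checks:**
- The lid corner in the top view fits 0.58 rad (33°), and the scene view agrees.
- The handle still stands out.
- The ring stand and the bench block are at their starting pixels by eye. The loupe was partly hidden by the arm, and the part I could see is where it began.
- The wrist force read about 1 N sideways, which is within the noise seen in free air.

I took the final pictures at one moment, so the lid staying at rest is judged from the stiff hinge and not from a second look. The early position estimates from the top and scene cameras disagreed by about 3 mm, and the wrist camera settled the difference. The turning moment readings were noisy by about 0.05 N m.

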